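# Put the microscope objectives back on their storage bases

### The arm

A 6-joint arm with a two-finger parallel gripper is mounted at the origin on the work surface. World frame = base frame: x ahead of the robot, y to its left, z up, the work surface at z = 0. Lengths are in m, angles in rad, forces in N, time in s.
With the tool pointing down it reaches from about 0.375 to 0.975 m from the base axis. Payload 3.8 kg.
Tool frame: the origin (TCP) lies at the very end of the fingers, on their centre line; the grasp point (between the pads) lies 19 mm behind it; y points along the fingers, z is the direction in which the jaws open and shut, and the axes are right-handed (so a half turn about y gives the same grasp; the last joint's range is limited). The gripper opens to 88 mm and grips with 3 to 60 N. Pads are 18 mm wide; open, the fingers measure 123 mm over their backs; the gripper's body (75 mm by 187 mm) begins 45 mm behind the grasp point.
Start: joints at [1.187, 0.264, 1.604, -0, 1.274, -0.037], TCP at [0.229, 0.635, 0.217] pointing down, gripper open.
Joint ranges: [-2.63, 2.63], [-0.94, 2.18], [0.31, 2.57], [-1.31, 4.45], [0, 2.66], [-2.55, 2.55]. Speed limits (rad/s): [2.57, 2.57, 3.14, 3.14, 3.14, 3.14].

### API

Orientations are given as [roll, pitch, yaw] about the fixed x, y, z axes, in that order (R = Rz(yaw) Ry(pitch) Rx(roll)).
In Python, from bench import manip gives the robot as it stands. The module is installed in compiled form; this text tells all that it offers.
- The arm moves only by the shell command python3 -m creep 'ROWS' [FORCE]. ROWS is a JSON object of lists of equal length, an entry for each row: "travel": the shift along the tool's x, y, z normalised to -1 to 1, where 1 is 0.6 m, a list of three; "twist": the turn, a rotation vector about the tool's x, y, z normalised to -1 to 1, where 1 is pi rad, a list of three; "gripper": the gripper command: -1 is fully open, 1 is shut, values between are in proportion. In form: {"travel": [[tx, ty, tz], ...], "twist": [[wx, wy, wz], ...], "gripper": [gripper, ...]}. A call has 1 to 5 rows; each row is the pose to reach, as a shift and turn from the pose measured when the call began, along the tool's axes at that moment, turning the shorter way round; what a row does not reach only later rows make up. A row lasts 1/8 s, in which the tool goes at most 62.5 mm and 10.7 degrees, less where a joint would pass 70% of its speed; a pose out of reach is approached as far as the arm can. A call with a number of a shift or a turn outside -1 to 1 is refused whole. A call with a gripper value outside its range is refused whole. The fingers move at their own pace and stop on an object; FORCE is the grip in N (left out, the last holds). Time passes only in rows, so rows that repeat a pose let the fingers close. It gives the time, the measured TCP pose, the force and the opening at its end, in the units of the state.
- manip.get_obs(): the state, without advancing time (a new reading comes with each control period).
- manip.capture(name): name is "scene" or "top" or "wrist"; returns the picture (420x560x3 uint8, blue, green, red); there is no depth.
- manip.camera_info(name): a dict with "fovy" (degrees; the focal length in pixels is half the picture's height over the tangent of half this angle, whatever the lens; pixels are square), "cx", "cy" (the principal point, pixels), "extrinsics" (4x4, takes a point from world to camera coordinates). Camera axes: x right, y down, z forward; pixel columns grow to the right and rows downward; lengths in m; the calibration is good to about 2 mm. A picture is of the moment at which its call begins: read the wrist's pose just before it. camera_info takes no time and is no camera call; for the wrist camera it gives the pose at the moment of the call.
- manip.job_done(): hands the job in, once; it reports no verdict.
Trained networks look in the newest picture that a camera, given by its name, has taken for a name from the list of things; names that differ only in an ending like _2 or _b are one class to them, and where a whole thing is asked for, a point or a joint stands for the part that bears it (a point fixed in the world has none). Each returns a list of dicts, best first, with "score" (0 to 1); they miss things now and then, are a little off and sometimes report something else, mostly with a low value. They report only what shows in the picture. A call takes as long as a camera call. They do not tell look-alikes from the thing itself.
- manip.find_in(camera, query): "rect" ([left, top, width, height] in pixels, round what is visible of it).
The state is a dict: "time_s": time; "joint_positions": joint angles; "joint_velocities": joint speeds; "joint_efforts": joint torques, N m; "ee_pos": TCP position; "tool_rot": TCP orientation; "contact_force": force on the tool from outside, world axes, zero at the start; "torque": the same for the moment, N m; "opening": opening from 0.0 (shut) to 1.0 (fully open).
Only numpy, scipy, OpenCV 4.12 (cv2) and the standard library are available. Lean on these libraries where they do the work, as an engineer would, in place of code of your own. Each camera call takes 0.05 s, during which the arm holds its last target.

### The job

Put the four metal microscope objectives back on their white storage bases, upright, each inside the rim of the base of its own size: the smallest objective in the smallest base, and so on up to the largest in the largest. Set them down gently, never tip or drop one, and leave the two black eyepieces where they stand.

Things in the scene. Friction and masses are not known exactly. Their poses are not given: they have to be found in the camera images.
- objective_s: The smallest microscope objective: a loose bare-metal round barrel 22 mm in diameter, 60 mm tall, about 80 g, standing upright with its nose up. The barrel is straight from the bottom up to 50 mm, above that it tapers to a nose 13 mm wide with a lens in it. Origin: centre of its underside; z is its axis, up.
- objective_m: The second smallest microscope objective: a loose bare-metal round barrel 32 mm in diameter, 52 mm tall, about 120 g, standing upright with its nose up. The barrel is straight from the bottom up to 43 mm, above that it tapers to a nose 19 mm wide with a lens in it. Origin: centre of its underside; z is its axis, up.
- objective_l: The second largest microscope objective: a loose bare-metal round barrel 43 mm in diameter, 46 mm tall, about 180 g, standing upright with its nose up. The barrel is straight from the bottom up to 38 mm, above that it tapers to a nose 25 mm wide with a lens in it. Origin: centre of its underside; z is its axis, up.
- objective_xl: The largest microscope objective: a loose bare-metal round barrel 56 mm in diameter, 40 mm tall, about 270 g, standing upright with its nose up. The barrel is straight from the bottom up to 35 mm, above that it tapers to a nose 32 mm wide with a lens in it. Origin: centre of its underside; z is its axis, up.
- base_s: The smallest storage base: a low round white plastic cup fixed to the bench, open at the top, belonging to the smallest objective. Outside 44 mm, inside 38 mm in diameter; rim 8 mm high, 3 mm thick; inner floor 4 mm above the bench. Origin: centre of its underside, on the bench; z up.
- base_m: The second smallest storage base: a low round white plastic cup fixed to the bench, open at the top, belonging to the second smallest objective. Outside 54 mm, inside 48 mm in diameter; rim 8 mm high, 3 mm thick; inner floor 4 mm above the bench. Origin: centre of its underside, on the bench; z up.
- base_l: The second largest storage base: a low round white plastic cup fixed to the bench, open at the top, belonging to the second largest objective. Outside 65 mm, inside 59 mm in diameter; rim 8 mm high, 3 mm thick; inner floor 4 mm above the bench. Origin: centre of its underside, on the bench; z up.
- base_xl: The largest storage base: a low round white plastic cup fixed to the bench, open at the top, belonging to the largest objective. Outside 78 mm, inside 72 mm in diameter; rim 8 mm high, 3 mm thick; inner floor 4 mm above the bench. Origin: centre of its underside, on the bench; z up.
- eyepiece_1: An eyepiece, to be left alone: loose, black, 44 mm tall, about 90 g, standing on its flared rubber eyecup (46 mm wide at the bottom, 22 mm high) with its narrow tube (23 mm wide) pointing up. Origin: centre of its underside; z up.
- eyepiece_2: An eyepiece, to be left alone: loose, black, 44 mm tall, about 90 g, standing on its flared rubber eyecup (46 mm wide at the bottom, 22 mm high) with its narrow tube (23 mm wide) pointing up. Origin: centre of its underside; z up.
Mind the look-alikes: they are no part of the job. Leave any blue look-alike of the objective_s alone. What is shaped like the objective_xl but purple is not meant.

How it is judged:
At the end, for the whole second after the job is handed in: Each of the four objectives stands on the inner floor of the base of its own size rank (axes within 11 mm horizontally, underside 1 to 6.5 mm above the bench), upright within 0.12 rad and at rest (below 20 mm/s); neither eyepiece has moved more than 15 mm (horizontal distance between objective_s and base_s below 0.011 m and z of objective_s in the frame of base_s between 0.001 and 0.0065 m and angle between each of objective_s, objective_m, objective_l, objective_xl's own z axis and vertical below 0.12 rad and linear speed of each of objective_s, objective_m, objective_l, objective_xl below 0.02 m/s and horizontal distance between objective_m and base_m below 0.011 m and z of objective_m in the frame of base_m between 0.001 and 0.0065 m and horizontal distance between objective_l and base_l below 0.011 m and z of objective_l in the frame of base_l between 0.001 and 0.0065 m and horizontal distance between objective_xl and base_xl below 0.011 m and z of objective_xl in the frame of base_xl between 0.001 and 0.0065 m and not (distance of eyepiece_1 from where it was at the start of the episode above 0.015 m) and not (distance of eyepiece_2 from where it was at the start of the episode above 0.015 m)); the robot touches nothing.
It fails at once if an objective is tipped over (leans more than 40 degrees) (angle between any of objective_s, objective_m, objective_l, objective_xl's own z axis and vertical above 0.7 rad).
It fails at once if an objective is dropped (moves faster than 0.7 m/s with no finger on it, as after a fall of 25 mm) ((contact force between the fingers and objective_s below 0.05 N and linear speed of objective_s above 0.7 m/s) or (contact force between the fingers and objective_m below 0.05 N and linear speed of objective_m above 0.7 m/s) or (contact force between the fingers and objective_l below 0.05 N and linear speed of objective_l above 0.7 m/s) or (contact force between the fingers and objective_xl below 0.05 N and linear speed of objective_xl above 0.7 m/s)).
It fails at once if an eyepiece is moved by more than 15 mm (distance of any of eyepiece_1, eyepiece_2 from where it was at the start of the episode above 0.015 m).
It also fails if it takes over 102 s, if anything falls off the work surface, if the arm or the gripper's body presses on something with over 40 N, if the wrist force passes 120 N, or if a joint passes its speed limit or range.

## Working session

There is one attempt and no reset: what is moved stays moved. The work goes in short steps, Python scripts to look and compute and a shell command to move; the robot and the scene stay as the last step left them, time stands still between calls to the robot, and variables do not carry over. Pictures are saved under pics/ and viewed, and the job is handed in when it is done.

```bash
mkdir -p pics; python3 - <<'E'
from bench import manip
import cv2, numpy as np
print(manip.get_obs())
for n in ("scene","top","wrist"):
    im=manip.capture(n); cv2.imwrite(f"pics/{n}0.png",im)
    ci=manip.camera_info(n); print(n,ci)
E
```

```text
{'time_s': 0.0, 'joint_positions': array([ 1.18709064e+00,  2.64722872e-01,  1.60535544e+00, -4.02737123e-05,
        1.27366694e+00, -3.68830245e-02]), 'joint_velocities': array([-0.00061784, -0.00151094,  0.00124837, -0.00021076, -0.00077717,
        0.00020184]), 'joint_efforts': array([ 9.01353851e-04, -5.02090466e+01, -3.56894338e+01,  7.28476304e-02,
        2.90420651e-02, -1.31257589e-04]), 'ee_pos': array([0.22916682, 0.63412008, 0.21561846]), 'tool_rot': array([-1.57294887e+00,  4.09186903e-05, -3.46810875e-01]), 'contact_force': array([-0.50208719, -1.01922483,  0.0452722 ]), 'torque': array([-0.04744137, -0.03229016,  0.04185773]), 'opening': 1.00151244841075}
scene {'fovy': 44.234802837374026, 'cx': 277.5851378527147, 'cy': 213.787260488482, 'extrinsics': array([[ 0.65299541,  0.75735299, -0.00366542, -0.37176436],
       [ 0.49497653, -0.43042555, -0.75480599, -0.20338386],
       [-0.57323227,  0.49107055, -0.65593786,  1.6342005 ],
       [ 0.        ,  0.        ,  0.        ,  1.        ]])}
top {'fovy': 46.85100683118999, 'cx': 277.3980222010228, 'cy': 210.60912052036994, 'extrinsics': array([[-0.0070844 , -0.99996475, -0.004507  ,  0.04482816],
       [-0.98641734,  0.00772794, -0.16407653,  0.5304686 ],
       [ 0.16410557,  0.0032834 , -0.98643732,  1.49144829],
       [ 0.        ,  0.        ,  0.        ,  1.        ]])}
wrist {'fovy': 70.85126602884468, 'cx': 283.44432778402796, 'cy': 209.83457013573988, 'extrinsics': array([[ 0.33838448,  0.94100478, -0.00243732, -0.67356783],
       [ 0.9032352 , -0.32407391,  0.28132235, -0.04038548],
       [ 0.2639358 , -0.09739659, -0.95961023,  0.39022101],
       [ 0.        ,  0.        ,  0.        ,  1.        ]])}
```

View pics/scene0.png

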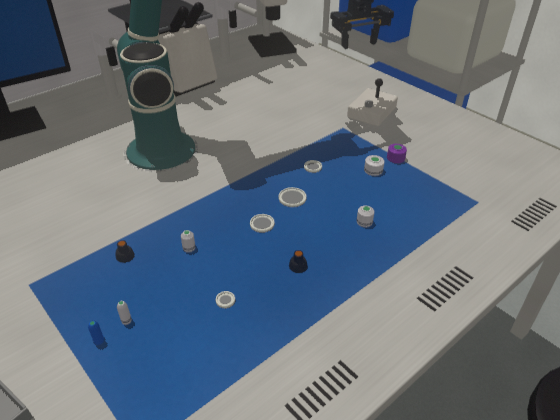

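View pics/top0.png

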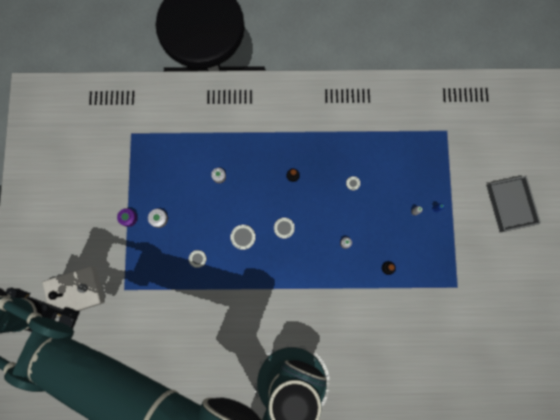

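View pics/wrist0.png

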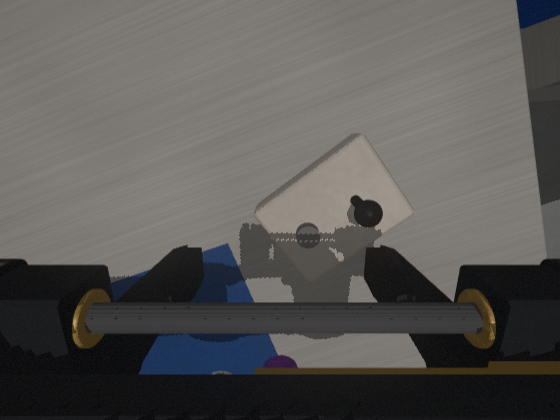

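```bash
cat > h.py <<'E'
import numpy as np, cv2
from bench import manip
def K(ci):
    f=210/np.tan(np.radians(ci['fovy'])/2); return f,ci['cx'],ci['cy']
def ray(ci,u,v,z):
    f,cx,cy=K(ci); E=ci['extrinsics']; R=E[:3,:3]; c=-R.T@E[:3,3]
    d=R.T@np.array([(u-cx)/f,(v-cy)/f,1]); return c+d*(z-c[2])/d[2]
def proj(ci,P):
    f,cx,cy=K(ci); E=ci['extrinsics']; p=E[:3,:3]@np.asarray(P)+E[:3,3]; return np.array([f*p[0]/p[2]+cx,f*p[1]/p[2]+cy])
E
python3 - <<'E'
from h import *
H=dict(objective_s=.06,objective_m=.052,objective_l=.046,objective_xl=.040,base_s=.008,base_m=.008,base_l=.008,base_xl=.008,eyepiece_1=.044)
for c in ("top","scene"):
    im=manip.capture(c); ci=manip.camera_info(c)
    for n,h in H.items():
        for r in manip.find_in(c,n)[:3]:
            l,t,w,hh=r['rect']; print(c,n,round(r['score'],2),np.round(r['rect'],1),np.round(ray(ci,l+w/2,t+hh/2,h/2),3))
im=cv2.imread("pics/top0.png")
cv2.imwrite("pics/t1.png",cv2.resize(im[140:290,110:310],None,fx=4,fy=4,interpolation=cv2.INTER_CUBIC))
cv2.imwrite("pics/t2.png",cv2.resize(im[140:290,280:460],None,fx=4,fy=4,interpolation=cv2.INTER_CUBIC))
E
```

```text
top objective_s 0.53 [338.9 237.4  14.6  13.5] [ 0.424 -0.176  0.03 ]
top objective_s 0.48 [410.  203.7  15.7  14.2] [ 0.529 -0.407  0.03 ]
top objective_s 0.46 [212.3 167.3  12.5  15.1] [0.652 0.231 0.03 ]
top objective_m 0.53 [338.9 237.4  14.6  13.5] [ 0.424 -0.176  0.026]
top objective_m 0.48 [410.  203.7  15.7  14.2] [ 0.53  -0.409  0.026]
top objective_m 0.46 [212.3 167.3  12.5  15.1] [0.653 0.231 0.026]
top objective_l 0.53 [338.9 237.4  14.6  13.5] [ 0.425 -0.177  0.023]
top objective_l 0.48 [410.  203.7  15.7  14.2] [ 0.53  -0.409  0.023]
top objective_l 0.46 [212.3 167.3  12.5  15.1] [0.654 0.232 0.023]
top objective_xl 0.78 [116.8 211.   21.5  15.8] [0.512 0.523 0.02 ]
top objective_xl 0.6 [145.1 209.5  22.9  15.4] [0.516 0.43  0.02 ]
top base_s 0.87 [271.7 215.   21.3  20.9] [0.489 0.025 0.004]
top base_s 0.67 [346.1 174.8  13.6  15.8] [ 0.628 -0.207  0.004]
top base_s 0.65 [191.2 250.2  13.9  16.8] [0.384 0.296 0.004]
top base_m 0.87 [271.7 215.   21.3  20.9] [0.489 0.025 0.004]
top base_m 0.67 [346.1 174.8  13.6  15.8] [ 0.628 -0.207  0.004]
top base_m 0.65 [191.2 250.2
[... 1288 characters left out ...]
292.   19.9  17.6] [ 0.631 -0.211  0.004]
scene base_s 0.49 [305.4 162.3  17.7   8.6] [0.391 0.3   0.004]
scene base_m 0.71 [250.4 212.4  24.5  21.7] [0.485 0.02  0.004]
scene base_m 0.6 [214.7 292.   19.9  17.6] [ 0.631 -0.211  0.004]
scene base_m 0.49 [305.4 162.3  17.7   8.6] [0.391 0.3   0.004]
scene base_l 0.71 [250.4 212.4  24.5  21.7] [0.485 0.02  0.004]
scene base_l 0.6 [214.7 292.   19.9  17.6] [ 0.631 -0.211  0.004]
scene base_l 0.49 [305.4 162.3  17.7   8.6] [0.391 0.3   0.004]
scene base_xl 0.78 [278.  190.4  29.7  16.5] [0.461 0.149 0.004]
scene eyepiece_1 0.72 [114.7 241.8  17.   22.6] [ 0.362 -0.317  0.022]
scene eyepiece_1 0.52 [288.2 249.1  19.3  21.7] [ 0.657 -0.012  0.022]
```

```bash
python3 -c "
import cv2
im=cv2.imread('pics/scene0.png')
cv2.imwrite('pics/s1.png',cv2.resize(im[130:280,230:430],None,fx=4,fy=4,interpolation=cv2.INTER_CUBIC))
cv2.imwrite('pics/s2.png',cv2.resize(im[220:360,70:260],None,fx=4,fy=4,interpolation=cv2.INTER_CUBIC))"
```

```text
(no output)
```

View pics/t1.png

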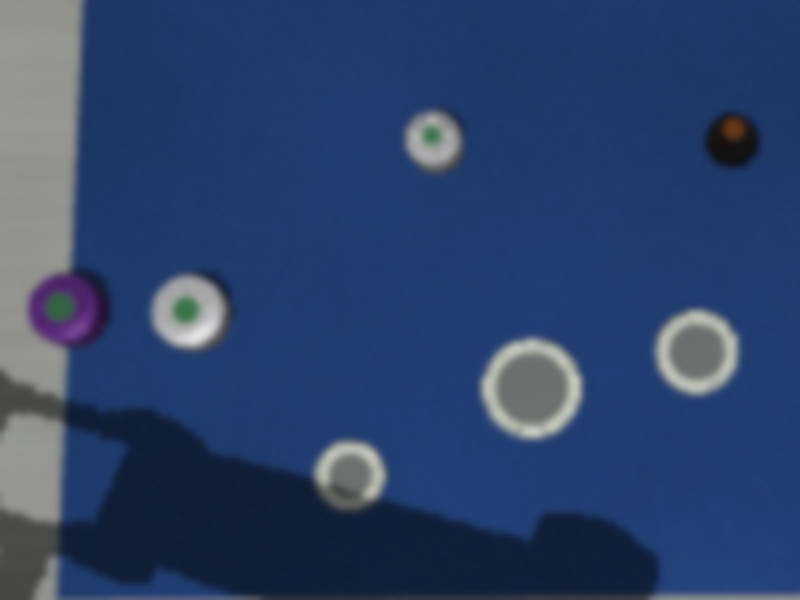

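View pics/t2.png

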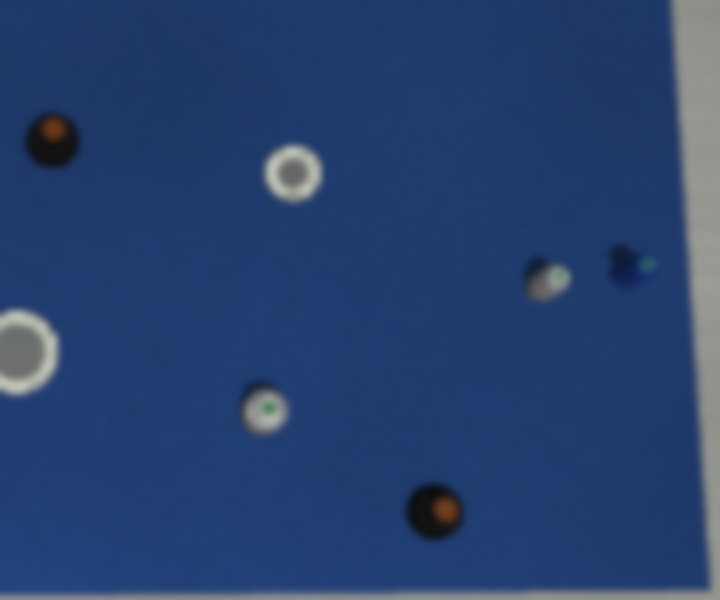

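View pics/s1.png

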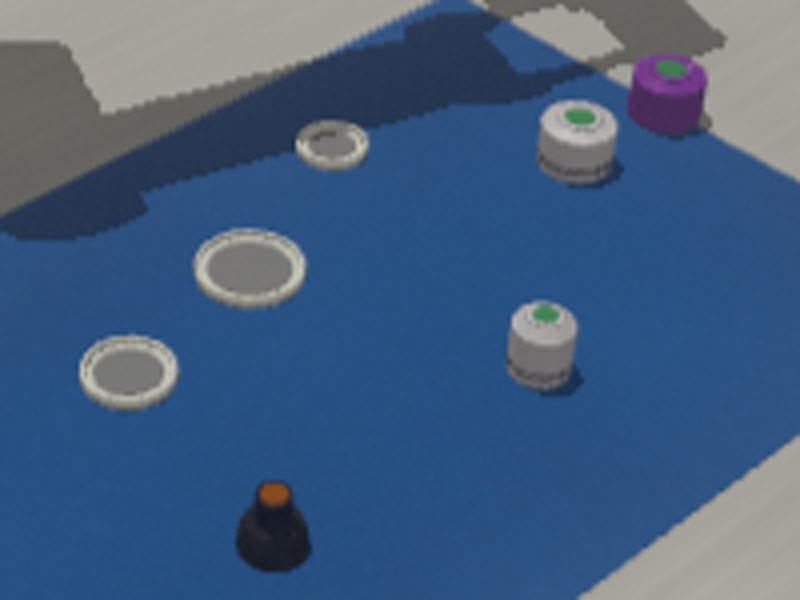

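View pics/s2.png

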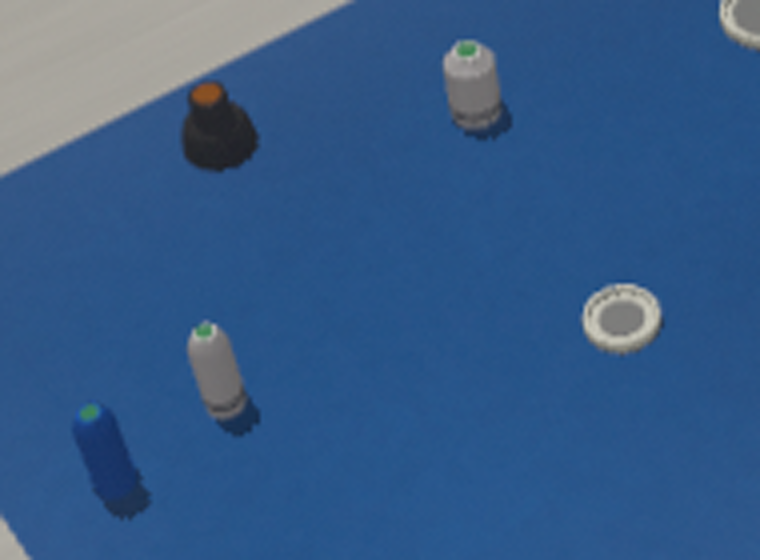

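The metal XL is at top (157,217), and the purple one at (127,217) is the decoy. The metal S is at (417,210), with the blue one at (437,205) as its decoy. L is at (218,175) and M at (346,242). The bases look like XL (243,237), L (284,228), M (197,258) and S (353,183). Next I'll measure all of them properly.

```bash
cat > meas.py <<'E'
from h import *
T=dict(base_s=((353,183),(226,299)),base_m=((197,258),(313,166)),base_l=((284,228),(262,223)),base_xl=((243,237),(293,197)),
 objective_s=((419,208),(121,302)),objective_m=((346,242),(186,232)),objective_l=((218,174),(366,208)),objective_xl=((156,217),(375,159)))
HT=dict(objective_s=.06,objective_m=.052,objective_l=.046,objective_xl=.040)
OD=dict(s=.044,m=.054,l=.065,xl=.078)
if __name__=="__main__":
  for k,cam in enumerate(("top","scene")):
    ci=manip.camera_info(cam); im=cv2.imread(f"pics/{cam}0.png")
    S=8
    for n,p in T.items():
        u,v=p[k]; r=22; crop=im[v-r:v+r+1,u-r:u+r+1]
        big=cv2.resize(crop,None,fx=S,fy=S,interpolation=cv2.INTER_CUBIC).astype(float)
        b,g,rr=big[...,0],big[...,1],big[...,2]
        if n.startswith("base"): m=(rr/(b+1)>0.62)
        else: m=(g>1.25*rr)&(g>1.12*b)
        m=m.astype(np.uint8)
        nc,lab,st,ce=cv2.connectedComponentsWithStats(m)
        if nc<2: print(cam,n,"none");continue
        d=[np.hypot(*(ce[i]-r*S))-0.02*st[i,4] if st[i,4]>30 else 1e9 for i in range(1,nc)]; i=1+int(np.argmin(d))
        if n.startswith("base"):
            c,_=cv2.findContours((lab==i).astype(np.uint8),cv2.RETR_EXTERNAL,cv2.CHAIN_APPROX_NONE)
            hull=cv2.convexHull(max(c,key=len))[:,0].astype(float)
            px=(hull+.5)/S-.5+[u-r,v-r]
            W=np.array([ray(ci,*q,.006 if cam=="scene" else .008) for q in px])[:,:2]
            cc,rad=cv2.minEnclosingCircle(W.astype(np.float32))
            M=cv2.moments(W.astype(np.float32)); 
            print(cam,n,np.round(M['m10']/M['m00'],4),np.round(M['m01']/M['m00'],4),"eqdia",round(2*np.sqrt(abs(M['m00'])/np.pi),4),"npx",st[i,4]/S/S)
        else:
            px=(ce[i]+.5)/S-.5+[u-r,v-r]
            print(cam,n,np.round(px,1),np.round(ray(ci,*px,HT[n]),4)[:2],"npx",round(st[i,4]/S/S,1))
E
python3 meas.py
```

```text
top base_s 0.6271 -0.2063 eqdia 0.0494 npx 176.140625
top base_m 0.384 0.2987 eqdia 0.0591 npx 270.15625
top base_l 0.4814 0.0208 eqdia 0.0702 npx 370.703125
top base_xl 0.4529 0.1538 eqdia 0.0832 npx 523.9375
top objective_s [419.6 208.3] [ 0.532  -0.4046] npx 1.5
top objective_m [346.8 241.5] [ 0.4301 -0.1746] npx 6.8
top objective_l [217.4 173.3] [0.6531 0.2322] npx 14.7
top objective_xl [156. 217.] [0.5138 0.4262] npx 29.7
scene base_s 0.6285 -0.2079 eqdia 0.0484 npx 280.71875
scene base_m 0.3859 0.2973 eqdia 0.0626 npx 198.640625
scene base_l 0.483 0.0193 eqdia 0.0713 npx 382.59375
scene base_xl 0.4544 0.1522 eqdia 0.0851 npx 458.046875
scene objective_s [120.5 302.4] [ 0.5297 -0.4041] npx 9.5
scene objective_m [186.2 232. ] [ 0.4286 -0.1746] npx 12.9
scene objective_l [366.1 208.1] [0.6528 0.232 ] npx 20.6
scene objective_xl [374.7 158.8] [0.5143 0.4252] npx 23.0
```

```bash
cat > go.py <<'E'
import sys; from h import *
from scipy.spatial.transform import Rotation as R
x,y,z=map(float,sys.argv[1:4]); yaw=float(sys.argv[4]) if len(sys.argv)>4 else -np.pi/2
o=manip.get_obs(); C=R.from_euler('xyz',o['tool_rot']); G=R.from_euler('xyz',[-np.pi/2,0,yaw])
d=C.inv().apply(np.array([x,y,z])-o['ee_pos'])
print("t",round(o['time_s'],2),"pos",np.round(o['ee_pos'],4),"rot",np.round(o['tool_rot'],3),"F",np.round(o['contact_force'],1),"open",round(o['opening'],3))
print("travel",np.round(d/.6,4),"twist",np.round((C.inv()*G).as_rotvec()/np.pi,4),"mm",round(np.linalg.norm(d)*1e3))
E
python3 go.py .514 .426 .13
```

```text
t 1.15 pos [0.2294 0.6348 0.2169] rot [-1.571  0.    -0.347] F [-0.1 -0.4  0.3] open 1.002
travel [ 0.5644  0.1448 -0.1661] twist [ 0.      0.3896 -0.    ] mm 364
```

```bash
python3 -m creep '{"travel":[[0.564,0.145,-0.166],[0.564,0.145,-0.166],[0.564,0.145,-0.166],[0.564,0.145,-0.166],[0.564,0.145,-0.166]],"twist":[[0,0.39,0],[0,0.39,0],[0,0.39,0],[0,0.39,0],[0,0.39,0]],"gripper":[-1,-1,-1,-1,-1]}' 25; python3 go.py .514 .426 .13
```

```text
time_s: 1.78
ee_pos: [0.4756, 0.4542, 0.1419]
tool_rot: [-1.57, 0.0, -1.29]
contact_force: [-0.1, 0.9, -0.1]
opening: 1.001
t 1.77 pos [0.4756 0.4542 0.1419] rot [-1.57  0.   -1.29] F [-0.1  0.9 -0.1] open 1.001
travel [0.0629 0.0199 0.0486] twist [-0.0002  0.0893 -0.0002] mm 49
```

```bash
python3 -m creep '{"travel":[[0.063,0.02,0.049],[0.063,0.02,0.049],[0.063,0.02,0.049],[0.063,0.02,0.049]],"twist":[[0,0.089,0],[0,0.089,0],[0,0.089,0],[0,0.089,0]],"gripper":[-1,-1,-1,-1]}'; python3 - <<'E'
from h import *
im=manip.capture("wrist"); ci=manip.camera_info("wrist")
cv2.imwrite("pics/w1.png",im); print(np.round(proj(ci,[.514,.4257,.04]),1))
E
python3 go.py .514 .426 .009
```

```text
time_s: 2.28
ee_pos: [0.514, 0.4264, 0.1302]
tool_rot: [-1.57, 0.001, -1.568]
contact_force: [0.2, 0.3, 0.0]
opening: 1.001
[283.1 206.7]
t 2.33 pos [0.5138 0.4266 0.1302] rot [-1.570e+00  1.000e-03 -1.568e+00] F [0.1 0.1 0.3] open 0.998
travel [1.200e-03 2.021e-01 1.000e-04] twist [-0.0003  0.001  -0.0003] mm 121
```

View pics/w1.png

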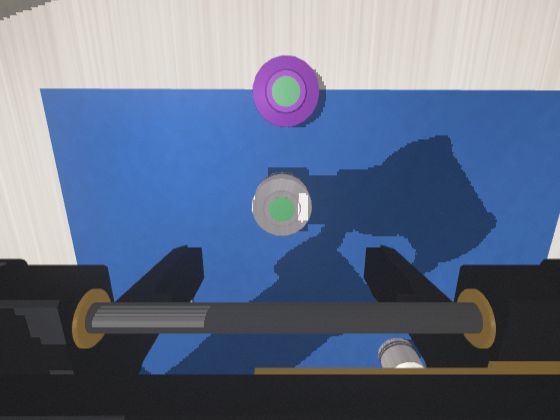

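The wrist view shows the bare-metal XL with its lens at (282,209), where I predicted (283,207). The purple decoy is at (286,92), clear of the fingers. I'll go down now.

```bash
python3 -m creep '{"travel":[[0.001,0.08,0],[0.001,0.15,0],[0.001,0.19,0],[0.001,0.202,0],[0.001,0.202,0]],"twist":[[0,0,0],[0,0,0],[0,0,0],[0,0,0],[0,0,0]],"gripper":[-1,-1,-1,-1,-1]}'; python3 -m creep '{"travel":[[0,0,0],[0,0,0],[0,0,0],[0,0,0],[0,0,0]],"twist":[[0,0,0],[0,0,0],[0,0,0],[0,0,0],[0,0,0]],"gripper":[1,1,1,1,1]}' 25; python3 go.py .514 .426 .11
```

```text
time_s: 2.95
ee_pos: [0.5138, 0.4267, 0.0094]
tool_rot: [-1.57, 0.001, -1.566]
contact_force: [-0.5, 0.1, -0.7]
opening: 1.003
time_s: 3.58
ee_pos: [0.5138, 0.4269, 0.0101]
tool_rot: [-1.57, 0.001, -1.566]
contact_force: [-1.8, -0.7, 5.3]
opening: 0.613
t 3.58 pos [0.5138 0.4269 0.0101] rot [-1.570e+00  1.000e-03 -1.566e+00] F [-1.8 -0.7  5.3] open 0.613
travel [ 0.0013 -0.1666  0.0005] twist [-0.0004  0.0014 -0.0005] mm 100
```

```bash
python3 -m creep '{"travel":[[0.001,-0.03,0],[0.001,-0.08,0],[0.001,-0.14,0],[0.001,-0.167,0],[0.001,-0.167,0]],"twist":[[0,0,0],[0,0,0],[0,0,0],[0,0,0],[0,0,0]],"gripper":[1,1,1,1,1]}'; python3 - <<'E'
from h import *
im=manip.capture("wrist"); cv2.imwrite("pics/w2.png",im)
im=manip.capture("scene"); cv2.imwrite("pics/s3.png",cv2.resize(im[80:230,280:480],None,fx=3,fy=3))
ci=manip.camera_info("wrist"); p=manip.get_obs()['ee_pos']; print(proj(ci,p+[0,-.0012,.03]),p)
E
python3 go.py .4535 .153 .11
```

```text
time_s: 4.2
ee_pos: [0.5147, 0.4269, 0.112]
tool_rot: [-1.567, 0.003, -1.566]
contact_force: [-0.3, 0.8, -2.9]
opening: 0.61
[282.3794215  270.18219619] [0.51299257 0.42557006 0.1090128 ]
t 4.3 pos [0.513  0.4256 0.109 ] rot [-1.571  0.    -1.566] F [ 0.1  0.6 -1.9] open 0.612
travel [ 0.4538 -0.0017 -0.1011] twist [ 0.0001  0.0014 -0.0001] mm 279
```

View pics/w2.png

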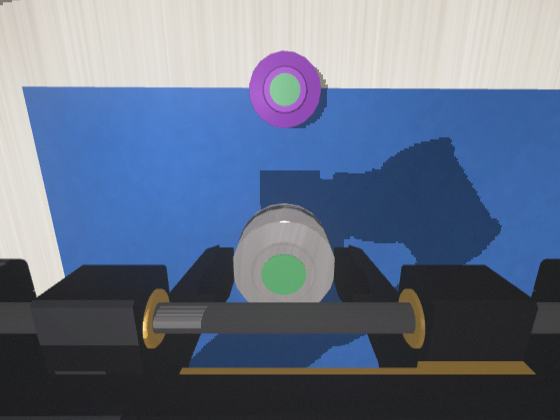

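View pics/s3.png

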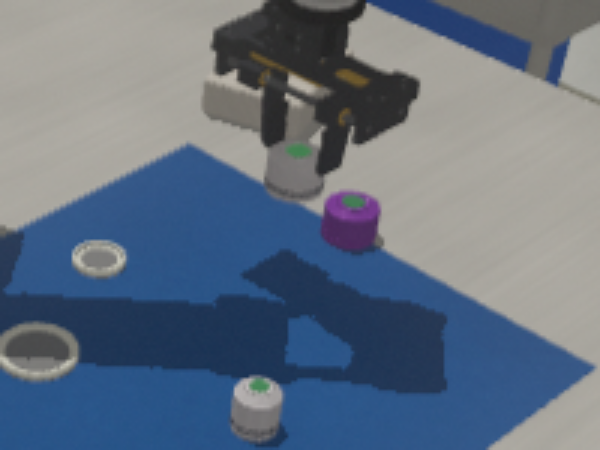

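The XL is held upright, with its lens at (284,274) against a predicted (282,270). I'll carry it to base_xl.

```bash
python3 -m creep '{"travel":[[0.06,0,-0.013],[0.15,0,-0.033],[0.24,0,-0.053],[0.33,0,-0.073],[0.4,0,-0.09]],"twist":[[0,0,0],[0,0,0],[0,0,0],[0,0,0],[0,0,0]],"gripper":[1,1,1,1,1]}';  python3 go.py .4535 .153 .05
```

```text
time_s: 4.92
ee_pos: [0.4577, 0.1828, 0.1068]
tool_rot: [-1.575, -0.001, -1.567]
contact_force: [-0.0, -0.5, -1.6]
opening: 0.609
t 4.92 pos [0.4577 0.1828 0.1068] rot [-1.575e+00 -1.000e-03 -1.567e+00] F [-0.  -0.5 -1.6] open 0.609
travel [ 0.0496  0.0947 -0.0068] twist [0.0013 0.0013 0.0005] mm 64
```

```bash
python3 -m creep '{"travel":[[0.03,0.02,-0.007],[0.05,0.06,-0.007],[0.05,0.085,-0.007],[0.05,0.094,-0.007],[0.05,0.094,-0.007]],"twist":[[0.001,0.001,0],[0.001,0.001,0],[0.001,0.001,0],[0.001,0.001,0],[0.001,0.001,0]],"gripper":[1,1,1,1,1]}';  python3 - <<'E'
from h import *
for c in ("wrist","scene","top"):
    im=manip.capture(c); ci=manip.camera_info(c)
    if c=="wrist": cv2.imwrite("pics/w3.png",im)
    elif c=="scene": cv2.imwrite("pics/s4.png",cv2.resize(im[130:230,230:380],None,fx=4,fy=4))
    p=manip.get_obs()['ee_pos']; print(c,proj(ci,p+[0,0,.03]),proj(ci,[.4535,.153,.008]))
E
python3 go.py .4535 .153 .015
```

```text
time_s: 5.55
ee_pos: [0.4531, 0.1532, 0.0499]
tool_rot: [-1.573, -0.002, -1.569]
contact_force: [-0.1, -0.6, -1.9]
opening: 0.611
wrist [282.34669598 268.15718328] [282.6793895  223.12237901]
scene [292.61957697 174.63551041] [291.97422805 195.60870966]
top [240.82012779 233.53681941] [242.74774701 236.42162232]
t 5.7 pos [0.4542 0.1534 0.0512] rot [-1.570e+00 -1.000e-03 -1.569e+00] F [ 0.3  0.3 -2.1] open 0.614
travel [ 0.0006  0.0603 -0.0012] twist [-0.0002  0.0005  0.0003] mm 36
```

View pics/s4.png

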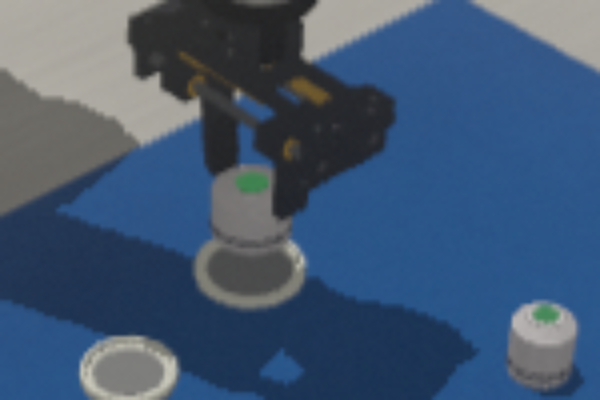

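View pics/w3.png

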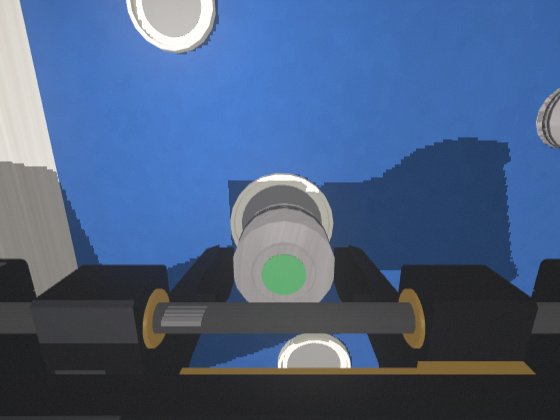

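```bash
python3 -m creep '{"travel":[[0,0.025,-0.001],[0,0.045,-0.001],[0,0.055,-0.001],[0,0.06,-0.001],[0,0.0615,-0.001]],"twist":[[0,0,0],[0,0,0],[0,0,0],[0,0,0],[0,0,0]],"gripper":[1,1,1,1,1]}';  python3 go.py .4535 .153 .0135
```

```text
time_s: 6.32
ee_pos: [0.4535, 0.1533, 0.0141]
tool_rot: [-1.571, -0.001, -1.569]
contact_force: [-1.0, -0.9, -1.0]
opening: 0.611
t 6.33 pos [0.4535 0.1533 0.0141] rot [-1.571e+00 -1.000e-03 -1.569e+00] F [-1.  -0.9 -1. ] open 0.611
travel [ 0.0006  0.001  -0.    ] twist [-0.      0.0005  0.0004] mm 1
```

```bash
python3 -m creep '{"travel":[[0,0.001,0],[0,0.001,0],[0,0.001,0],[0,0.001,0],[0,0.001,0]],"twist":[[0,0,0],[0,0,0],[0,0,0],[0,0,0],[0,0,0]],"gripper":[1,1,-1,-1,-1]}';  python3 go.py .4535 .153 .13
```

```text
time_s: 6.95
ee_pos: [0.4539, 0.1534, 0.0136]
tool_rot: [-1.57, -0.001, -1.569]
contact_force: [0.3, 1.4, -0.4]
opening: 0.928
t 6.95 pos [0.4539 0.1534 0.0136] rot [-1.570e+00 -1.000e-03 -1.569e+00] F [ 0.3  1.4 -0.4] open 0.928
travel [ 0.0009 -0.194  -0.0005] twist [-0.0003  0.0005  0.0003] mm 116
```

```bash
python3 -m creep '{"travel":[[0,-0.08,0],[0,-0.16,0],[-0.03,-0.194,0.08],[-0.08,-0.194,0.18],[-0.12,-0.194,0.28]],"twist":[[0,0,0],[0,0,0],[0,0,0],[0,0,0],[0,0,0]],"gripper":[-1,-1,-1,-1,-1]}';  python3 go.py .653 .232 .13
```

```text
time_s: 7.58
ee_pos: [0.6176, 0.2243, 0.1311]
tool_rot: [-1.568, -0.0, -1.569]
contact_force: [1.0, 0.5, -0.6]
opening: 1.0
t 7.58 pos [0.6176 0.2243 0.1311] rot [-1.568 -0.    -1.569] F [ 1.   0.5 -0.6] open 1.0
travel [-0.0127  0.002   0.0591] twist [-0.0009  0.0005  0.0001] mm 36
```

```bash
python3 -m creep '{"travel":[[-0.013,0.002,0.059],[-0.013,0.002,0.059],[-0.013,0.002,0.059]],"twist":[[-0.001,0,0],[-0.001,0,0],[-0.001,0,0]],"gripper":[-1,-1,-1]}';  python3 - <<'E'
from h import *
im=manip.capture("wrist"); ci=manip.camera_info("wrist"); cv2.imwrite("pics/w4.png",im); print(proj(ci,[.653,.232,.046]))
im=manip.capture("scene"); cv2.imwrite("pics/s5.png",cv2.resize(im[130:230,230:380],None,fx=4,fy=4))
E
python3 go.py .653 .232 .010
```

```text
time_s: 7.95
ee_pos: [0.6521, 0.2319, 0.1292]
tool_rot: [-1.573, -0.001, -1.569]
contact_force: [0.3, -0.1, -0.4]
opening: 1.003
[284.61760859 207.49361151]
t 8.05 pos [0.6517 0.2318 0.1297] rot [-1.572e+00 -1.000e-03 -1.569e+00] F [-0.1  0.6  0.9] open 0.995
travel [-0.0004  0.1995  0.0025] twist [0.0005 0.0005 0.0002] mm 120
```

View pics/w4.png

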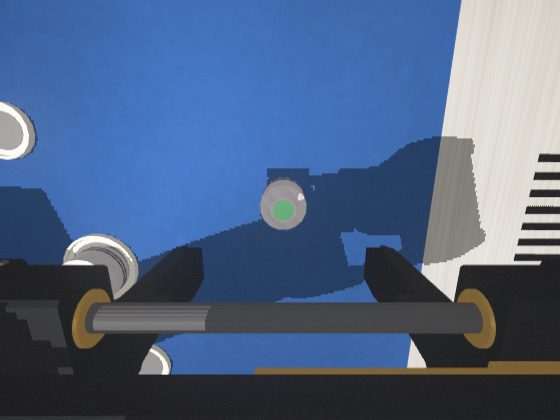

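View pics/s5.png

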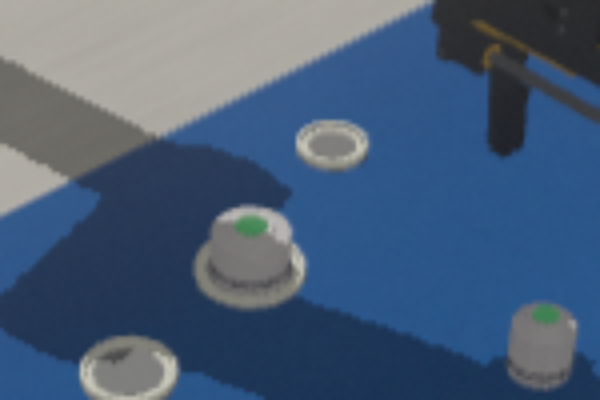

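The XL sits inside its base. L's lens is at (283,209), where I predicted (285,207). Descending on L.

```bash
python3 -m creep '{"travel":[[0,0.08,0.002],[0,0.15,0.002],[0,0.19,0.002],[0,0.2,0.002],[0,0.2,0.002]],"twist":[[0,0,0],[0,0,0],[0,0,0],[0,0,0],[0,0,0]],"gripper":[-1,-1,-1,-1,-1]}'; python3 -m creep '{"travel":[[0,0,0],[0,0,0],[0,0,0],[0,0,0],[0,0,0]],"twist":[[0,0,0],[0,0,0],[0,0,0],[0,0,0],[0,0,0]],"gripper":[1,1,1,1,1]}' 25; python3 go.py .482 .020 .11
```

```text
time_s: 8.68
ee_pos: [0.6525, 0.2317, 0.0104]
tool_rot: [-1.572, -0.0, -1.569]
contact_force: [0.8, -0.9, -0.1]
opening: 1.003
time_s: 9.3
ee_pos: [0.6524, 0.2317, 0.0104]
tool_rot: [-1.572, -0.0, -1.569]
contact_force: [-1.0, -0.2, 0.4]
opening: 0.471
t 9.3 pos [0.6524 0.2317 0.0104] rot [-1.572 -0.    -1.569] F [-1.  -0.2  0.4] open 0.471
travel [ 0.3524 -0.1654 -0.2849] twist [0.0004 0.0005 0.0001] mm 289
```

```bash
python3 -m creep '{"travel":[[0,-0.03,0],[0,-0.09,0],[0,-0.15,0],[0.03,-0.165,-0.024],[0.1,-0.165,-0.08]],"twist":[[0,0,0],[0,0,0],[0,0,0],[0,0,0],[0,0,0]],"gripper":[1,1,1,1,1]}'; python3 go.py .482 .020 .11
```

```text
time_s: 9.93
ee_pos: [0.6071, 0.1727, 0.113]
tool_rot: [-1.566, 0.001, -1.567]
contact_force: [-0.2, -0.4, -2.4]
opening: 0.47
t 9.93 pos [0.6071 0.1727 0.113 ] rot [-1.566e+00  1.000e-03 -1.567e+00] F [-0.2 -0.4 -2.4] open 0.47
travel [ 0.2537  0.0036 -0.2095] twist [-0.0016  0.0012 -0.0004] mm 197
```

```bash
python3 -m creep '{"travel":[[0.07,0.004,-0.058],[0.14,0.004,-0.116],[0.21,0.004,-0.174],[0.25,0.004,-0.207],[0.254,0.004,-0.2095]],"twist":[[-0.001,0.001,0],[-0.001,0.001,0],[-0.001,0.001,0],[-0.001,0.001,0],[-0.001,0.001,0]],"gripper":[1,1,1,1,1]}'; python3 go.py .482 .020 .05
```

```text
time_s: 10.55
ee_pos: [0.481, 0.0187, 0.1106]
tool_rot: [-1.568, 0.001, -1.573]
contact_force: [0.3, 0.6, -2.3]
opening: 0.469
t 10.55 pos [0.481  0.0187 0.1106] rot [-1.568e+00  1.000e-03 -1.573e+00] F [ 0.3  0.6 -2.3] open 0.469
travel [-0.0021  0.101   0.0015] twist [-0.0008 -0.0006 -0.0004] mm 61
```

```bash
python3 -m creep '{"travel":[[-0.002,0.05,0.0015],[-0.002,0.085,0.0015],[-0.002,0.1,0.0015],[-0.002,0.101,0.0015]],"twist":[[0,0,0],[0,0,0],[0,0,0],[0,0,0]],"gripper":[1,1,1,1]}'; python3 - <<'E'
from h import *
im=manip.capture("wrist"); ci=manip.camera_info("wrist"); cv2.imwrite("pics/w5.png",im); print(proj(ci,[.482,.020,.008]),proj(ci,manip.get_obs()['ee_pos']+[0,0,.036]))
E
python3 go.py .482 .020 .0155
```

```text
time_s: 11.05
ee_pos: [0.4824, 0.0204, 0.0499]
tool_rot: [-1.569, 0.001, -1.572]
contact_force: [-0.5, 0.3, -1.1]
opening: 0.467
[281.67590909 223.28930264] [282.59352907 273.75512374]
t 11.1 pos [0.4828 0.0204 0.0504] rot [-1.568e+00  1.000e-03 -1.572e+00] F [ 1.   0.4 -1. ] open 0.469
travel [ 0.0007  0.0582 -0.0015] twist [-0.001  -0.0005 -0.0004] mm 35
```

View pics/w5.png

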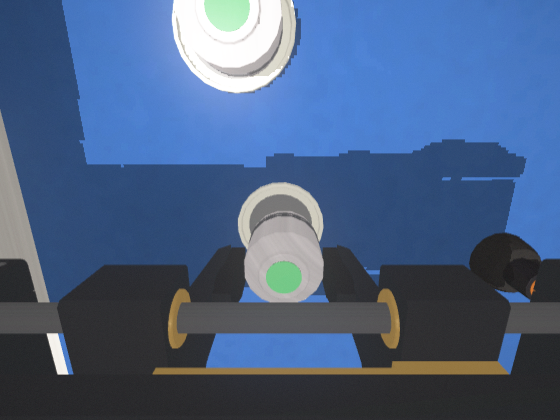

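L is lined up: the rim is centred near (281,222) and the lens is at (283,277). Lowering it.

```bash
python3 -m creep '{"travel":[[0.001,0.025,-0.0015],[0.001,0.045,-0.0015],[0.001,0.055,-0.0015],[0.001,0.058,-0.0015],[0.001,0.0597,-0.0015]],"twist":[[-0.001,0,0],[-0.001,0,0],[-0.001,0,0],[-0.001,0,0],[-0.001,0,0]],"gripper":[1,1,1,1,1]}';  python3 go.py .482 .020 .0144
```

```text
time_s: 11.72
ee_pos: [0.4821, 0.0198, 0.0146]
tool_rot: [-1.571, 0.001, -1.572]
contact_force: [0.1, 0.0, -2.1]
opening: 0.471
t 11.72 pos [0.4821 0.0198 0.0146] rot [-1.571e+00  1.000e-03 -1.572e+00] F [ 0.1  0.  -2.1] open 0.471
travel [-0.0004  0.0003 -0.0002] twist [-0.     -0.0005 -0.0004] mm 0
```

```bash
python3 -m creep '{"travel":[[0,0.001,0],[0,0.001,0],[0,0.001,0],[0,0.001,0],[0,0.001,0]],"twist":[[0,0,0],[0,0,0],[0,0,0],[0,0,0],[0,0,0]],"gripper":[1,1,-1,-1,-1]}';  python3 go.py .4293 -.1746 .13
```

```text
time_s: 12.35
ee_pos: [0.4823, 0.0198, 0.014]
tool_rot: [-1.57, 0.001, -1.572]
contact_force: [-0.1, 0.3, 0.7]
opening: 0.786
t 12.35 pos [0.4823 0.0198 0.014 ] rot [-1.570e+00  1.000e-03 -1.572e+00] F [-0.1  0.3  0.7] open 0.786
travel [ 0.3238 -0.1937 -0.0877] twist [-0.0001 -0.0005 -0.0004] mm 232
```

```bash
python3 -m creep '{"travel":[[0,-0.06,0],[0,-0.15,0],[0.06,-0.194,-0.016],[0.15,-0.194,-0.04],[0.24,-0.194,-0.066]],"twist":[[0,0,0],[0,0,0],[0,0,0],[0,0,0],[0,0,0]],"gripper":[-1,-1,-1,-1,-1]}';  python3 go.py .4293 -.1746 .13
```

```text
time_s: 12.98
ee_pos: [0.4427, -0.1257, 0.1313]
tool_rot: [-1.568, 0.0, -1.571]
contact_force: [0.7, 0.3, 0.4]
opening: 0.998
t 12.97 pos [ 0.4427 -0.1257  0.1313] rot [-1.568  0.    -1.571] F [0.7 0.3 0.4] open 0.998
travel [ 0.0815  0.002  -0.0223] twist [-0.0009 -0.     -0.0001] mm 51
```

```bash
python3 -m creep '{"travel":[[0.0815,0.002,-0.022],[0.0815,0.002,-0.022],[0.0815,0.002,-0.022]],"twist":[[-0.001,0,0],[-0.001,0,0],[-0.001,0,0]],"gripper":[-1,-1,-1]}';  python3 - <<'E'
from h import *
im=manip.capture("wrist"); ci=manip.camera_info("wrist"); cv2.imwrite("pics/w6.png",im); print(proj(ci,[.4293,-.1746,.052]))
im=manip.capture("scene"); cv2.imwrite("pics/s6.png",cv2.resize(im[150:250,190:340],None,fx=4,fy=4))
E
python3 go.py .4293 -.1746 .010
```

```text
time_s: 13.35
ee_pos: [0.4294, -0.1744, 0.1299]
tool_rot: [-1.571, 0.001, -1.572]
contact_force: [-0.4, 0.5, -0.2]
opening: 1.002
[282.74665687 210.40353787]
t 13.45 pos [ 0.4297 -0.1736  0.1299] rot [-1.571e+00  1.000e-03 -1.570e+00] F [ 0.7  0.3 -0.4] open 0.997
travel [ 0.0019  0.1998 -0.0006] twist [ 0.0001  0.0004 -0.0003] mm 120
```

View pics/w6.png

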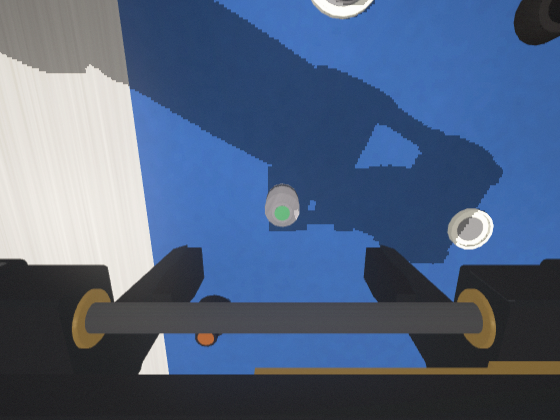

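View pics/s6.png

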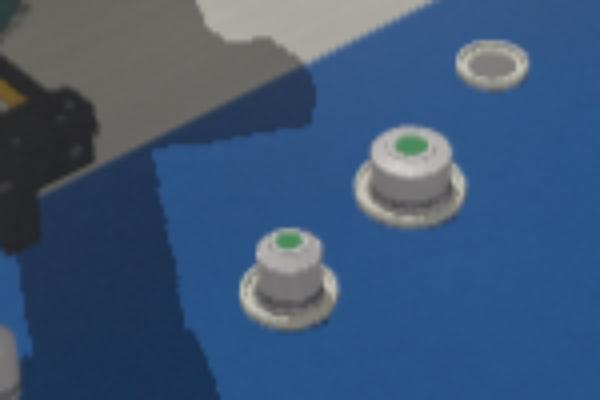

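L sits in its base, and M's lens at (282,212) matches my prediction of (283,210). Picking M.

```bash
python3 -m creep '{"travel":[[0.002,0.08,0],[0.002,0.15,0],[0.002,0.19,0],[0.002,0.199,0],[0.002,0.199,0]],"twist":[[0,0,0],[0,0,0],[0,0,0],[0,0,0],[0,0,0]],"gripper":[-1,-1,-1,-1,-1]}'; python3 -m creep '{"travel":[[0,0,0],[0,0,0],[0,0,0],[0,0,0],[0,0,0]],"twist":[[0,0,0],[0,0,0],[0,0,0],[0,0,0],[0,0,0]],"gripper":[1,1,1,1,1]}' 25; python3 go.py .385 .298 .15
```

```text
time_s: 14.08
ee_pos: [0.4302, -0.174, 0.0107]
tool_rot: [-1.571, 0.001, -1.568]
contact_force: [-0.1, 0.5, -0.4]
opening: 1.004
time_s: 14.7
ee_pos: [0.4301, -0.1741, 0.0108]
tool_rot: [-1.571, 0.001, -1.568]
contact_force: [0.1, -0.3, 0.2]
opening: 0.456
t 14.7 pos [ 0.4301 -0.1741  0.0108] rot [-1.571e+00  1.000e-03 -1.568e+00] F [ 0.1 -0.3  0.2] open 0.456
travel [-0.7872 -0.2313 -0.0733] twist [ 0.0001  0.0008 -0.0003] mm 494
```

The opening is 40 mm against a 32 mm barrel, so the fingers are still closing. I'll wait.

```bash
python3 -m creep '{"travel":[[0,0,0],[0,0,0],[0,0,0]],"twist":[[0,0,0],[0,0,0],[0,0,0]],"gripper":[1,1,1]}'; python3 go.py .385 .298 .13
```

```text
time_s: 15.08
ee_pos: [0.43, -0.1741, 0.0107]
tool_rot: [-1.571, 0.001, -1.568]
contact_force: [-0.5, -0.1, 0.4]
opening: 0.346
t 15.07 pos [ 0.43   -0.1741  0.0107] rot [-1.571e+00  1.000e-03 -1.568e+00] F [-0.5 -0.1  0.4] open 0.346
travel [-0.7871 -0.198  -0.0732] twist [ 0.0002  0.0008 -0.0003] mm 489
```

```bash
python3 -m creep '{"travel":[[0,-0.03,0],[0,-0.1,0],[0,-0.17,0],[-0.06,-0.198,-0.006],[-0.14,-0.198,-0.013]],"twist":[[0,0,0],[0,0,0],[0,0,0],[0,0,0],[0,0,0]],"gripper":[1,1,1,1,1]}'; python3 go.py .385 .298 .13
```

```text
time_s: 15.7
ee_pos: [0.4238, -0.0904, 0.1318]
tool_rot: [-1.567, -0.0, -1.571]
contact_force: [0.4, 1.3, -1.6]
opening: 0.35
t 15.7 pos [ 0.4238 -0.0904  0.1318] rot [-1.567 -0.    -1.571] F [ 0.4  1.3 -1.6] open 0.35
travel [-0.6473  0.0026 -0.0647] twist [-0.0013 -0.      0.0001] mm 390
```

```bash
python3 -m creep '{"travel":[[-0.08,0.002,-0.008],[-0.17,0.002,-0.017],[-0.26,0.002,-0.026],[-0.35,0.002,-0.035],[-0.44,0.002,-0.044]],"twist":[[0,0,0],[0,0,0],[0,0,0],[0,0,0],[0,0,0]],"gripper":[1,1,1,1,1]}'; python3 go.py .385 .298 .13
```

```text
time_s: 16.32
ee_pos: [0.3969, 0.1754, 0.1305]
tool_rot: [-1.566, -0.0, -1.571]
contact_force: [1.4, 0.4, -0.7]
opening: 0.347
t 16.32 pos [0.3969 0.1754 0.1305] rot [-1.566 -0.    -1.571] F [ 1.4  0.4 -0.7] open 0.347
travel [-0.2044  0.0007 -0.0198] twist [-0.0015  0.      0.    ] mm 123
```

```bash
python3 -m creep '{"travel":[[-0.08,0,-0.008],[-0.15,0,-0.015],[-0.195,0.03,-0.02],[-0.204,0.08,-0.02],[-0.204,0.13,-0.02]],"twist":[[-0.001,0,0],[-0.001,0,0],[-0.001,0,0],[-0.001,0,0],[-0.001,0,0]],"gripper":[1,1,1,1,1]}'; python3 - <<'E'
from h import *
im=manip.capture("wrist"); ci=manip.camera_info("wrist"); cv2.imwrite("pics/w7.png",im); print(proj(ci,[.385,.298,.008]),proj(ci,manip.get_obs()['ee_pos']+[0,0,.0415]))
E
python3 go.py .385 .298 .015
```

```text
time_s: 16.95
ee_pos: [0.3852, 0.2988, 0.0516]
tool_rot: [-1.569, 0.0, -1.569]
contact_force: [-0.1, -0.2, -0.1]
opening: 0.347
[286.79536499 221.70785729] [281.91906735 279.71080844]
t 17.0 pos [0.3822 0.2963 0.0474] rot [-1.575 -0.004 -1.57 ] F [-1.6 -0.7 -2.9] open 0.351
travel [-0.0031  0.054   0.0049] twist [0.0013 0.0003 0.0013] mm 33
```

View pics/w7.png

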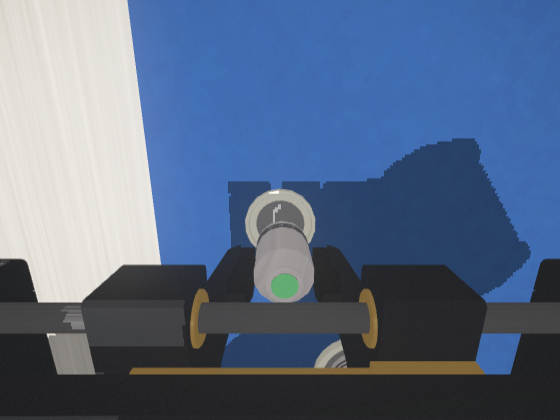

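M is above base_m, with the rim centred near (280,221). Lowering it.

```bash
python3 -m creep '{"travel":[[-0.003,0.02,0.005],[-0.003,0.04,0.005],[-0.003,0.05,0.005],[-0.003,0.052,0.005],[-0.003,0.053,0.005]],"twist":[[0.001,0,0.001],[0.001,0,0.001],[0.001,0,0.001],[0.001,0,0.001],[0.001,0,0.001]],"gripper":[1,1,1,1,1]}';  python3 go.py .385 .298 .0145
```

```text
time_s: 17.62
ee_pos: [0.3856, 0.2982, 0.0161]
tool_rot: [-1.571, -0.0, -1.57]
contact_force: [-0.3, 0.1, -0.1]
opening: 0.347
t 17.62 pos [0.3856 0.2982 0.0161] rot [-1.571 -0.    -1.57 ] F [-0.3  0.1 -0.1] open 0.347
travel [ 0.0004  0.0027 -0.0011] twist [-0.      0.0003  0.    ] mm 2
```

```bash
python3 -m creep '{"travel":[[0,0.0015,-0.001],[0,0.0027,-0.001],[0,0.0027,-0.001],[0,0.0027,-0.001],[0,0.0027,-0.001]],"twist":[[0,0,0],[0,0,0],[0,0,0],[0,0,0],[0,0,0]],"gripper":[1,1,1,-1,-1]}';  python3 -m creep '{"travel":[[0,0,0],[0,-0.03,0],[0,-0.1,0],[0,-0.18,0],[0,-0.2,0]],"twist":[[0,0,0],[0,0,0],[0,0,0],[0,0,0],[0,0,0]],"gripper":[-1,-1,-1,-1,-1]}'; python3 go.py .530 -.4043 .14
```

```text
time_s: 18.25
ee_pos: [0.3852, 0.2983, 0.0147]
tool_rot: [-1.57, 0.0, -1.57]
contact_force: [-0.1, -0.0, -0.2]
opening: 0.549
time_s: 18.88
ee_pos: [0.3873, 0.2999, 0.1384]
tool_rot: [-1.565, 0.004, -1.57]
contact_force: [0.1, -0.0, 0.3]
opening: 1.001
t 18.88 pos [0.3873 0.2999 0.1384] rot [-1.565  0.004 -1.57 ] F [ 0.1 -0.   0.3] open 1.001
travel [ 1.1738 -0.0059  0.2369] twist [-0.0019  0.0003 -0.0012] mm 718
```

```bash
python3 -m creep '{"travel":[[0.1,-0.005,0.02],[0.2,-0.005,0.04],[0.3,-0.005,0.06],[0.4,-0.005,0.08],[0.5,-0.005,0.1]],"twist":[[-0.002,0,-0.001],[-0.002,0,-0.001],[-0.002,0,-0.001],[-0.002,0,-0.001],[-0.002,0,-0.001]],"gripper":[-1,-1,-1,-1,-1]}'; python3 - <<'E'
from h import *
im=manip.capture("scene"); cv2.imwrite("pics/s7.png",cv2.resize(im[130:250,230:390],None,fx=4,fy=4))
E
python3 go.py .530 -.4043 .14
```

```text
time_s: 19.5
ee_pos: [0.4469, -0.002, 0.1396]
tool_rot: [-1.572, 0.001, -1.57]
contact_force: [0.9, 0.5, 0.4]
opening: 0.998
t 19.55 pos [ 0.4482 -0.0087  0.1398] rot [-1.571 -0.004 -1.573] F [ 1.8 -3.5  0.8] open 1.001
travel [0.659  0.0026 0.1381] twist [ 0.0001 -0.0008  0.0014] mm 404
```

View pics/s7.png

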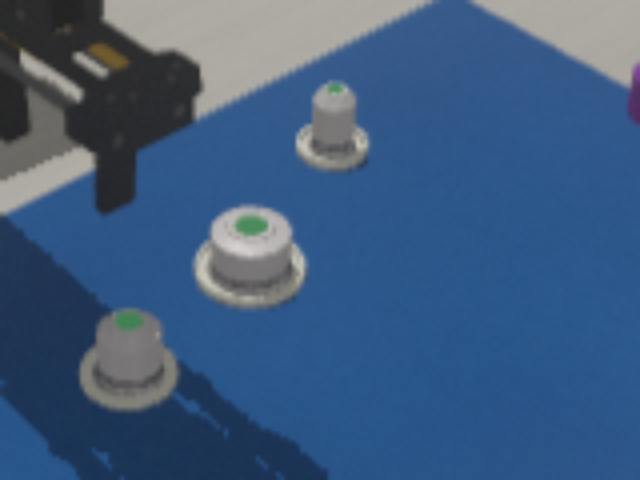

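M, XL and L are all upright inside their rims. On to S.

```bash
python3 -m creep '{"travel":[[0.1,0.003,0.021],[0.2,0.003,0.042],[0.3,0.003,0.063],[0.4,0.003,0.084],[0.5,0.003,0.105]],"twist":[[0,0,0],[0,0,0],[0,0,0],[0,0,0],[0,0,0]],"gripper":[-1,-1,-1,-1,-1]}';python3 go.py .530 -.4043 .14
```

```text
time_s: 20.18
ee_pos: [0.5095, -0.3077, 0.1379]
tool_rot: [-1.572, -0.003, -1.574]
contact_force: [0.7, -0.4, 0.4]
opening: 1.0
t 20.18 pos [ 0.5095 -0.3077  0.1379] rot [-1.572 -0.003 -1.574] F [ 0.7 -0.4  0.4] open 1.0
travel [ 0.161  -0.003   0.0347] twist [ 0.0005 -0.001   0.001 ] mm 99
```

```bash
python3 -m creep '{"travel":[[0.1,-0.003,0.021],[0.15,-0.003,0.033],[0.161,-0.003,0.035],[0.161,-0.003,0.035]],"twist":[[0,-0.001,0.001],[0,-0.001,0.001],[0,-0.001,0.001],[0,-0.001,0.001]],"gripper":[-1,-1,-1,-1]}'; python3 - <<'E'
from h import *
im=manip.capture("wrist"); ci=manip.camera_info("wrist"); cv2.imwrite("pics/w8.png",im); print(proj(ci,[.5305,-.4043,.06]))
E
python3 go.py .5305 -.4043 .012
```

```text
time_s: 20.68
ee_pos: [0.5296, -0.4033, 0.1387]
tool_rot: [-1.574, 0.002, -1.571]
contact_force: [0.3, -0.6, 0.8]
opening: 1.002
[284.23584992 211.03554969]
t 20.73 pos [ 0.5297 -0.4027  0.139 ] rot [-1.574  0.002 -1.57 ] F [ 0.5 -0.4 -0.3] open 0.998
travel [0.003  0.2117 0.002 ] twist [ 0.001   0.0002 -0.0005] mm 127
```

View pics/w8.png

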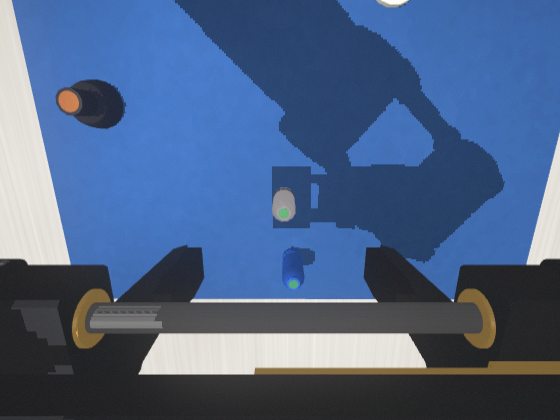

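The wrist view shows the metal S with its lens at (284,213), where I predicted (284,211). The blue decoy at (293,284) is about 65 mm away and outside the pads' sweep. Picking the metal one.

```bash
python3 -m creep '{"travel":[[0.004,0.08,0.002],[0.004,0.15,0.002],[0.004,0.195,0.002],[0.004,0.21,0.002],[0.004,0.2115,0.002]],"twist":[[0.001,0,0],[0.001,0,0],[0.001,0,0],[0.001,0,0],[0.001,0,0]],"gripper":[-1,-1,-1,-1,-1]}'; python3 -m creep '{"travel":[[0,0,0],[0,0,0],[0,0,0],[0,0,0],[0,0,0]],"twist":[[0,0,0],[0,0,0],[0,0,0],[0,0,0],[0,0,0]],"gripper":[1,1,1,1,1]}' 25; python3 -m creep '{"travel":[[0,0,0],[0,0,0],[0,0,0],[0,0,0],[0,0,0]],"twist":[[0,0,0],[0,0,0],[0,0,0],[0,0,0],[0,0,0]],"gripper":[1,1,1,1,1]}' 25; python3 go.py .628 -.207 .12
```

```text
time_s: 21.35
ee_pos: [0.5305, -0.4038, 0.0122]
tool_rot: [-1.571, 0.002, -1.569]
contact_force: [0.4, -0.4, 0.5]
opening: 1.003
time_s: 21.98
ee_pos: [0.5306, -0.4039, 0.0123]
tool_rot: [-1.571, 0.002, -1.569]
contact_force: [1.2, 1.0, -0.5]
opening: 0.453
time_s: 22.6
ee_pos: [0.5305, -0.4038, 0.0122]
tool_rot: [-1.571, 0.002, -1.569]
contact_force: [-0.1, -0.3, -0.4]
opening: 0.241
t 22.6 pos [ 0.5305 -0.4038  0.0122] rot [-1.571  0.002 -1.569] F [-0.1 -0.3 -0.4] open 0.241
travel [-0.3282 -0.1791  0.163 ] twist [ 0.0002  0.0005 -0.0007] mm 245
```

```bash
python3 -m creep '{"travel":[[0,0,0],[0,0,0]],"twist":[[0,0,0],[0,0,0]],"gripper":[1,1]}'; python3 -m creep '{"travel":[[0,-0.03,0],[0,-0.09,0],[0,-0.15,0],[-0.02,-0.178,0.01],[-0.08,-0.179,0.04]],"twist":[[0,0,0],[0,0,0],[0,0,0],[0,0,0],[0,0,0]],"gripper":[1,1,1,1,1]}'; python3 go.py .628 -.207 .12
```

```text
time_s: 22.85
ee_pos: [0.5304, -0.4038, 0.0122]
tool_rot: [-1.571, 0.002, -1.569]
contact_force: [-0.4, 0.2, -0.3]
opening: 0.236
time_s: 23.48
ee_pos: [0.5557, -0.3573, 0.1227]
tool_rot: [-1.567, -0.001, -1.572]
contact_force: [1.1, -0.0, -1.1]
opening: 0.236
t 23.48 pos [ 0.5557 -0.3573  0.1227] rot [-1.567e+00 -1.000e-03 -1.572e+00] F [ 1.1 -0.  -1.1] open 0.236
travel [-0.2506  0.0047  0.1202] twist [-0.0011 -0.0004  0.0002] mm 167
```

```bash
python3 -m creep '{"travel":[[-0.08,0.004,0.038],[-0.16,0.004,0.077],[-0.22,0.004,0.106],[-0.245,0.004,0.118],[-0.25,0.02,0.12]],"twist":[[-0.001,0,0],[-0.001,0,0],[-0.001,0,0],[-0.001,0,0],[-0.001,0,0]],"gripper":[1,1,1,1,1]}'; python3 go.py .628 -.207 .05
```

```text
time_s: 24.1
ee_pos: [0.6288, -0.2066, 0.1114]
tool_rot: [-1.569, -0.002, -1.57]
contact_force: [-0.3, -0.6, -0.5]
opening: 0.235
t 24.1 pos [ 0.6288 -0.2066  0.1114] rot [-1.569 -0.002 -1.57 ] F [-0.3 -0.6 -0.5] open 0.235
travel [ 0.0005  0.1023 -0.0015] twist [-0.0006  0.0002  0.0005] mm 61
```

```bash
python3 -m creep '{"travel":[[0,0.05,-0.001],[0,0.085,-0.001],[0,0.1,-0.001],[0,0.102,-0.001]],"twist":[[0,0,0],[0,0,0],[0,0,0],[0,0,0]],"gripper":[1,1,1,1]}'; python3 - <<'E'
from h import *
im=manip.capture("wrist"); ci=manip.camera_info("wrist"); cv2.imwrite("pics/w9.png",im); print(proj(ci,[.628,-.207,.008]),proj(ci,manip.get_obs()['ee_pos']+[0,0,.048]))
E
python3 go.py .628 -.207 .0168
```

```text
time_s: 24.6
ee_pos: [0.6275, -0.2072, 0.0491]
tool_rot: [-1.571, -0.001, -1.571]
contact_force: [0.9, -0.3, -0.8]
opening: 0.237
[282.59170503 222.54105438] [282.41553476 286.791067  ]
t 24.65 pos [ 0.6282 -0.2073  0.05  ] rot [-1.569e+00 -1.000e-03 -1.571e+00] F [-0.   0.2 -0.4] open 0.236
travel [-0.0006  0.0553 -0.0004] twist [-0.0005 -0.      0.0005] mm 33
```

View pics/w9.png

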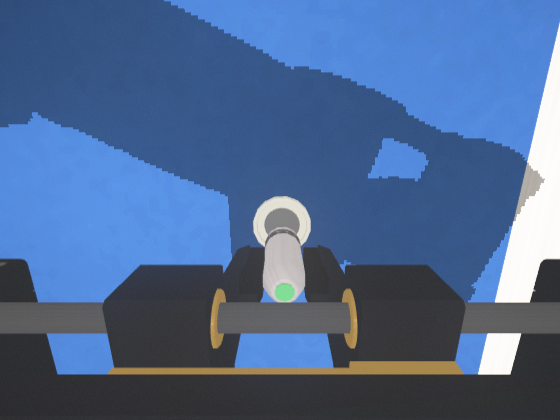

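S is above base_s, with the rim centred near (282,222) against a predicted (283,222). Lowering it.

```bash
python3 -m creep '{"travel":[[0,0.02,0],[0,0.04,0],[0,0.05,0],[0,0.054,0],[0,0.055,0]],"twist":[[0,0,0],[0,0,0],[0,0,0],[0,0,0],[0,0,0]],"gripper":[1,1,1,1,1]}';  python3 go.py .628 -.207 .0160
```

```text
time_s: 25.28
ee_pos: [0.6282, -0.2073, 0.0168]
tool_rot: [-1.569, -0.001, -1.571]
contact_force: [-1.0, -0.0, -0.5]
opening: 0.243
t 25.27 pos [ 0.6282 -0.2073  0.0168] rot [-1.569e+00 -1.000e-03 -1.571e+00] F [-1.  -0.  -0.5] open 0.243
travel [-0.0005  0.0013 -0.0004] twist [-0.0004 -0.      0.0005] mm 1
```

```bash
python3 -m creep '{"travel":[[0,0.0013,0],[0,0.0013,0],[0,0.0013,0],[0,0.0013,0],[0,0.0013,0]],"twist":[[0,0,0],[0,0,0],[0,0,0],[0,0,0],[0,0,0]],"gripper":[1,1,1,-1,-1]}';  python3 -m creep '{"travel":[[0,0,0],[0,-0.03,0],[0,-0.1,0],[0,-0.18,0],[0,-0.22,0]],"twist":[[0,0,0],[0,0,0],[0,0,0],[0,0,0],[0,0,0]],"gripper":[-1,-1,-1,-1,-1]}'; python3 go.py .63 -.41 .2
```

```text
time_s: 25.9
ee_pos: [0.6285, -0.2074, 0.0164]
tool_rot: [-1.569, -0.002, -1.571]
contact_force: [0.1, 0.6, -0.4]
opening: 0.435
time_s: 26.52
ee_pos: [0.6303, -0.2079, 0.1537]
tool_rot: [-1.563, -0.004, -1.571]
contact_force: [0.4, -0.9, 0.4]
opening: 0.991
t 26.52 pos [ 0.6303 -0.2079  0.1537] rot [-1.563 -0.004 -1.571] F [ 0.4 -0.9  0.4] open 0.991
travel [ 3.371e-01 -7.580e-02  1.000e-04] twist [-0.0026 -0.      0.0012] mm 207
```

```bash
python3 -m creep '{"travel":[[0.05,-0.1,0],[0.15,-0.2,0],[0.25,-0.25,0],[0.3,-0.25,0],[0.3,-0.25,0]],"twist":[[0,0,0],[0,0,0],[0,0,0],[0,0,0],[0,0,0]],"gripper":[-1,-1,-1,-1,-1]}'; python3 - <<'E'
from h import *
import meas
for k,c in enumerate(("top","scene")):
    im=manip.capture(c); ci=manip.camera_info(c); cv2.imwrite(f"pics/{c}9.png",im)
    for n,b in dict(s=(.628,-.207),m=(.385,.298),l=(.482,.020),xl=(.4535,.153)).items():
        h=meas.HT["objective_"+n]+.004; u,v=np.round(proj(ci,[*b,h])).astype(int); r=10;S=8
        big=cv2.resize(im[v-r:v+r+1,u-r:u+r+1],None,fx=S,fy=S,interpolation=cv2.INTER_CUBIC).astype(float)
        B,g,rr=big[...,0],big[...,1],big[...,2]; m=(g>1.25*rr)&(g>1.12*B); ys,xs=np.nonzero(m)
        if len(xs)==0: print(c,n,"none");continue
        px=(np.array([xs.mean(),ys.mean()])+.5)/S-.5+[u-r,v-r]
        print(c,n,np.round(ray(ci,*px,h)[:2]-b,4),len(xs)//64)
E
python3 -c "
import cv2
im=cv2.imread('pics/scene9.png')
cv2.imwrite('pics/sc9.png',cv2.resize(im[120:350,70:430],None,fx=2.2,fy=2.2,interpolation=2))"
```

```text
time_s: 27.15
ee_pos: [0.629, -0.3922, 0.3084]
tool_rot: [-1.558, -0.008, -1.576]
contact_force: [0.0, 0.8, -0.2]
opening: 1.0
top s [ 0.0015 -0.0011] 6
top m [0.0013 0.0002] 6
top l [0.002  0.0006] 27
top xl [ 0.0021 -0.0004] 28
scene s [ 0.0002 -0.0008] 11
scene m [ 0.0007 -0.0005] 6
scene l [0.0013 0.0003] 25
scene xl [ 0.002 -0.001] 28
```

View pics/sc9.png

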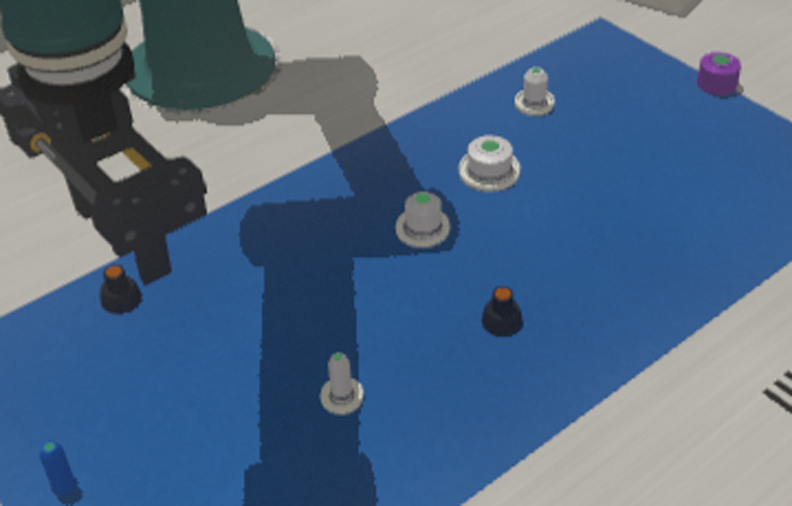

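View pics/top9.png

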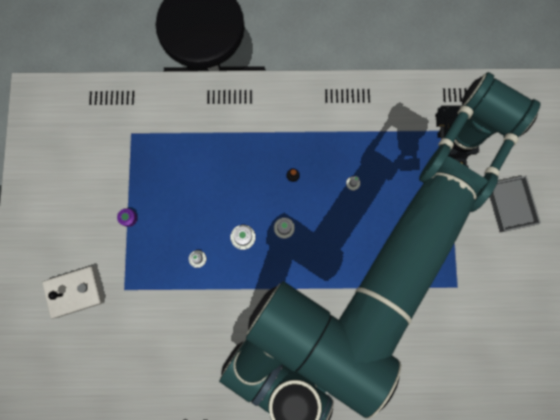

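All four objectives stand upright in their own bases, with axis offsets of 2.2 mm or less. The eyepieces are where they started, at scene (124,250) and (298,261), and the robot is clear. Handing in.

```bash
python3 -m creep '{"travel":[[0,0,0],[0,0,0]],"twist":[[0,0,0],[0,0,0]],"gripper":[-1,-1]}'; python3 -c "
from bench import manip
print(manip.job_done())"
```

```text
time_s: 27.5
ee_pos: [0.6289, -0.386, 0.3049]
tool_rot: [-1.563, -0.003, -1.571]
contact_force: [-0.7, 0.0, 0.4]
opening: 0.999
the job is handed in; nothing more can be done
None
```

All four metal objectives (XL, L, M, then S) are back in the bases of their own size, and I handed the job in at about 27.5 s of the 102 s allowed.

- **Placement:** In the last top and scene pictures, each lens is within about 2.2 mm of its base axis, against the 11 mm allowed. The pictures show all four upright inside their rims; I did not measure the lean angles.
- **Eyepieces and look-alikes:** I judged these by eye in the pictures. Both eyepieces and the purple and blue look-alikes stand where they started.
- **Robot:** The arm ended clear of everything with the gripper open.
- **Disagreements:** No check failed. The trained networks did not tell the objective or base sizes apart, so I sorted the bases by measured diameter and the objectives by comparing them in enlarged crops. The jaw opening read about 1–2 mm narrower than each barrel at every grasp.

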